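Feed a test cassette into the bench reader with the push stick

TASK

Take the push stick from its tray and with its tip push the used test cassette along the guide channel into the reader, past the springy catch, until it is fully home against the stop; keep it pressed there, gently but definitely, for a second so that it seats (the stop sits out of sight, so feel for it). Do not touch the cassette with the gripper (it is contaminated) and do not press hard on it. Then lay the stick back in its tray and leave the other things on the bench alone.

Things in the scene. Friction and masses are not known exactly. Their poses are not given: they have to be found in the camera images.
- reader: bench-top cassette reader, fixed, white casing 166 mm long, 170 wide, 96 high, with a grey apron before it. Origin: on the bench, on the channel's centre line, at the casing's front face where the bay opens; x = feed direction (into the casing), z up. Apron and channel floor are one flat level 22 mm above the bench from x = -210 mm on, 84 mm wide before the casing
- lane_mouth (a point): middle of the guide's wide mouth, on the channel floor, reader x = -72 mm. Flares narrow the lane from 52 mm here to 24 mm at x = -38 mm; from there to the stop the channel is 24 mm wide, walls 10 mm high; the bay behind x = 0 is roofed 10 mm above its floor. The rigid stop inside is adjustable: hidden somewhere from x = 52 to 66 mm, not given, to be found by feel
- catch (a joint): sprung steel catch in the channel's +y wall. 0 m = out, its tip 5 mm into the channel; grows (at most 0.009) as a passing cassette presses it back, 3 to 5 mm. The tip sits 73.5 mm before the stop, so 3.5 mm behind a cassette that is home. Its 25 degree ramp takes 2 to 6 N as the cassette's nose opens it; then it drags with 1 to 2 N along the side, and springs out behind the tail
- cassette: white plastic test cassette, 70 x 22 x 7 mm, 20 g, with a window and a round well on top. Origin: centre of its underside; x along its length. Starts flat on the apron before the flares, nearly in line; at home its origin is 35 mm short of the stop. The stick must not press on it with over 20 N (slow down for flares and stop); to seat it keep 5 to 15 N on it against the stop for a second
- push_stick: grey plastic push stick, 60 g: handle block 60 mm long, 16 wide, 24 high, and ahead of it a flat blade 12 mm wide, 8 high, its tip 140 mm ahead of the origin; both undersides level. Origin: underside, below the handle's middle; x towards the tip. Grip the handle from above across its 16 mm
- stick_tip (a point): centre of the blade's end face, 140 mm ahead of the stick's origin and 4 mm above its underside
- stick_mid (a point): middle of the stick's length, 55 mm ahead of its origin, 4 mm above its underside
- tray: shallow steel tray, fixed, 270 x 130 mm outside, walls 4 mm thick and 14 mm high, inner floor 4 mm above the bench. Origin: centre of its underside on the bench; x along its length. The stick lies in it at the start and must be back in it at the end
- specimen_jar: closed specimen jar, 54 mm diameter, 60 mm high, origin under its centre; bystander
- cell_counter: green tally counter with knobs, 190 x 90 x 60 mm, origin under its centre; bystander
- tube_rack: white rack of tubes, 60 x 160 x 88 mm, origin under its centre; bystander
Things that resemble listed ones, but are neither listed nor needed, are in the scene too. Of the things that look like the push_stick, take the one that is nearest to the robot's base at the start.

How it is judged (in metres and radians):
On the way, in this order (a step that is already met when the one before it is completed fails the run):
1. the push stick is lifted out of its tray (z of push_stick in the frame of tray above 0.02 m), for 0.1 s.
2. with the cassette past the catch (catch sprung out behind it), the stick keeps it pressed against the stop, with more than 4 N and at rest, for half a second (x of cassette in the frame of reader above 0.0155 m and value of joint catch below 0.0015 m and linear speed of cassette below 0.005 m/s and contact force between push_stick and cassette above 4 N), for 0.5 s.
At the end, for the whole second after the job is handed in: Cassette still in the bay, flat and in line (0.08 rad), with the catch sprung out behind it (under 1.5 mm pressed in); stick released, still, flat on its tray's floor right side up, its middle within 60 mm of the tray's centre along each tray axis (x of cassette in the frame of reader above 0.015 m and z of cassette in the frame of reader below 0.025 m and angle between the x axis of cassette and the x axis of reader, either way round below 0.08 rad and value of joint catch below 0.0015 m and linear speed of each of cassette, push_stick below 0.01 m/s and x of stick_mid in the frame of tray between -0.06 and 0.06 m and y of stick_mid in the frame of tray between -0.06 and 0.06 m and z of push_stick in the frame of tray below 0.009 m and angle between push_stick's own z axis and vertical below 0.08 rad); the robot touches nothing.
It fails at once if the stick presses on the cassette with more than 20 N (contact force between push_stick and cassette above 20 N).
It fails at once if the gripper or arm touches the cassette (contact force between any of the fingers, the arm and cassette above 0.3 N).
It fails at once if a bystander is pushed more than 20 mm (distance of any of specimen_jar, cell_counter, tube_rack from where it was at the start of the episode above 0.02 m).
It also fails if it takes over 58 s, if anything falls off the work surface, if the arm or the gripper's body presses on something with over 40 N, if the wrist force passes 120 N, or if a joint passes its speed limit or range.

ROBOT

A 6-joint arm with a two-finger parallel gripper is mounted at the origin on the work surface. World frame = base frame: x ahead of the robot, y to its left, z up, the work surface at z = 0. Lengths are in mm, angles in rad, forces in N, time in s.
With the tool pointing down it reaches from about 275 to 1000 mm from the base axis. Payload 8.4 kg.
Tool frame: the origin (TCP) lies at the very end of the fingers, on their centre line; the grasp point (between the pads) lies 19 mm behind it; z points along the fingers, y is the line along which they close (so a half turn about z gives the same grasp; the last joint's range is limited). The gripper opens to 85 mm and grips with 20 to 120 N. Pads are 22 mm wide; open, the fingers measure 114 mm over their backs; the gripper's body (76 mm by 85 mm) begins 54 mm behind the grasp point. The pads swing forward as they close: fully open they stand 13 mm farther back than shut.
Start: joints at [1.212, 0.353, 1.633, -0, 1.155, -0.002], TCP at [218.297, 585.64, 231.281] pointing down, gripper open.
Joint ranges: [-2.63, 2.63], [-0.92, 2.1], [0.06, 2.66], [-1.3, 4.44], [0, 2.69], [-3.02, 3.02]. Speed limits (rad/s): [2.22, 2.22, 2.79, 3.14, 3.14, 3.14].

INTERFACE

Orientations are given as [roll, pitch, yaw] about the fixed x, y, z axes, in that order (R = Rz(yaw) Ry(pitch) Rx(roll)).
In Python, from rig import sensors, grab_frame, camera_params, order gives the robot as it stands. The module is installed in compiled form; this text tells all that it offers.
- The arm moves only by the tool move_arm, never from a script. Its argument "motion" is a list of rows, each a list of 7 numbers: the turn, a rotation vector about the tool's x, y, z in shares of 2 pi rad (1.0 is 2 pi rad), then the shift along the tool's x, y, z in fractions of the full range, 1 being 1 m, then the finger opening in m, from 0 to 0.0854. A call has 1 to 8 rows; each row is the pose to reach, as a shift and turn from the pose commanded when the call began, along the tool's axes at that moment; what a row does not reach only later rows make up. A row lasts 1/8 s, in which the tool goes at most 62.5 mm and 10.7 degrees, less where a joint would pass 70% of its speed; a pose out of reach is approached as far as the arm can. No shift or turn number may pass 1 either way. A call with a gripper value outside its range is refused whole. The fingers move at their own pace and stop on an object; "grip_force" is the grip in N (left out, the last holds). Time passes only in rows, so rows that repeat a pose let the fingers close. It gives the time, the measured TCP pose, the force, the opening and the grip force at its end, in the units of the state.
- sensors.sense(): the state, without advancing time (a new reading comes with each control period).
- grab_frame(name): name is "side" or "top" or "wrist"; returns (picture, depth): 384x512x3 uint8, red, green, blue; 384x512 float32, mm along the optical axis (not along the pixel's ray), 0 where there is no reading.
- camera_params(name): a dict with "camera_matrix" (3x3 intrinsics, pixels), "world_from_camera" (4x4, takes a point from camera to world coordinates). Camera axes: x right, y down, z forward; pixel columns grow to the right and rows downward; lengths in mm; the calibration is good to about 2 mm. A picture is of the moment at which its call begins: read the wrist's pose just before it. camera_params takes no time and is no camera call; for the wrist camera it gives the pose at the moment of the call.
- order.sign_off(): hands the job in; it is judged then, once.
The state is a dict: "clock": time; "qpos": joint angles; "qvel": joint speeds; "joint_efforts": joint torques, N m; "eef_pos": TCP position; "tcp_rot": TCP orientation; "contact_force": force on the tool from outside, world axes, zero at the start; "wrist_torque": the same for the moment, N m; "opening": opening from 0.0 (shut) to 1.0 (fully open); "grasp_force": force on a finger pad.
Only numpy, scipy, OpenCV 4.12 (cv2) and the standard library are available. Lean on these libraries where they do the work, as an engineer would, in place of code of your own. Each camera call takes 0.05 s, during which the arm holds its last target. There are 200 camera calls.

## Working session

There is one attempt and no reset: what is moved stays moved. The work goes in short steps, Python scripts to look and compute and a tool call to move; the robot and the scene stay as the last step left them, time stands still between calls to the robot, and variables do not carry over. Pictures are saved under pics/ and viewed, at most 10 in all, crops included, and the job is handed in when it is done.

Besides the shell and the picture viewer there is one more tool, called after "Request:" in YAML: its name, and indented under it one key for each argument. move_arm: Moves the arm, as the interface text tells. Its arguments: {"type":"object","properties":{"motion":{"type":"array","items":{"type":"array","items":{"type":"number"}}},"grip_force":{"type":"number"}},"required":["motion"]}

```bash
mkdir -p pics; cat > h.py <<'E'
import numpy as np, cv2
from rig import sensors, grab_frame, camera_params, order
def snap(n,tag):
    P=camera_params(n); im,d=grab_frame(n)
    cv2.imwrite(f'pics/{tag}.png',im[:,:,::-1]); np.savez(f'{tag}.npz',im=im,d=d,K=P['camera_matrix'],T=P['world_from_camera'])
def load(tag): return np.load(f'{tag}.npz')
def px(tag,u,v,z=None):
    f=load(tag); K=f['K'];T=f['T']
    r=np.linalg.inv(K)@[u,v,1]
    if z is None:
        d=f['d'][int(round(v)),int(round(u))]; return T[:3,:3]@(r*d)+T[:3,3]
    w=T[:3,:3]@r; return T[:3,3]+w*(z-T[2,3])/w[2]
E
python3 - <<'E'
from h import *
snap('top','t0'); snap('side','s0')
a=cv2.imread('pics/t0.png');b=cv2.imread('pics/s0.png')
cv2.imwrite('pics/t0b.png',cv2.resize(a,(800,600)))
cv2.imwrite('pics/s0b.png',cv2.resize(b,(800,600)))
s=sensors.sense();print(s)
for t in('t0','s0'):print(load(t)['T'].round(2),load(t)['K'])
E
```

```text
{'clock': 0.1, 'qpos': array([ 1.21159679e+00,  3.53565702e-01,  1.63402264e+00, -6.95832019e-07,
        1.15523074e+00, -2.40020471e-03]), 'qvel': array([-4.81909858e-05, -2.06241712e-03, -2.00131408e-03,  7.15629608e-04,
        7.09148489e-04, -1.31336976e-03]), 'joint_efforts': array([ 3.42214280e-04, -6.06362915e+01, -3.42820394e+01,  1.21983485e-04,
        3.96276257e-03, -2.82705486e-05]), 'eef_pos': array([218.152522  , 585.24857095, 230.66088949]), 'tcp_rot': array([-3.14036623e+00, -2.30741003e-06,  2.78479360e+00]), 'contact_force': array([-0.0412116 , -0.12492418,  0.41832986]), 'wrist_torque': array([-0.03447549, -0.01803524,  0.04776755]), 'grasp_force': 0.0, 'opening': 1.0001002955541742}
[[ 0.00000e+00 -9.80000e-01  2.10000e-01  3.42790e+02]
 [-1.00000e+00 -0.00000e+00 -0.00000e+00 -2.78600e+01]
 [ 0.00000e+00 -2.10000e-01 -9.80000e-01  1.26943e+03]
 [ 0.00000e+00  0.00000e+00  0.00000e+00  1.00000e+00]] [[399.5526713    0.         252.59682352]
 [  0.         399.5526713  192.8886572 ]
 [  0.           0.           1.        ]]
[[ 8.10000e-01 -4.60000e-01  3.60000e-01  1.19980e+02]
 [-5.80000e-01 -6.30000e-01  5.20000e-01 -7.36670e+02]
 [-1.00000e-02 -6.30000e-01 -7.80000e-01  1.05474e+03]
 [ 0.00000e+00  0.00000e+00  0.00000e+00  1.00000e+00]] [[419.31819907   0.         251.8418095 ]
 [  0.         419.31819907 197.96948649]
 [  0.           0.           1.        ]]
```

View pics/t0b.png

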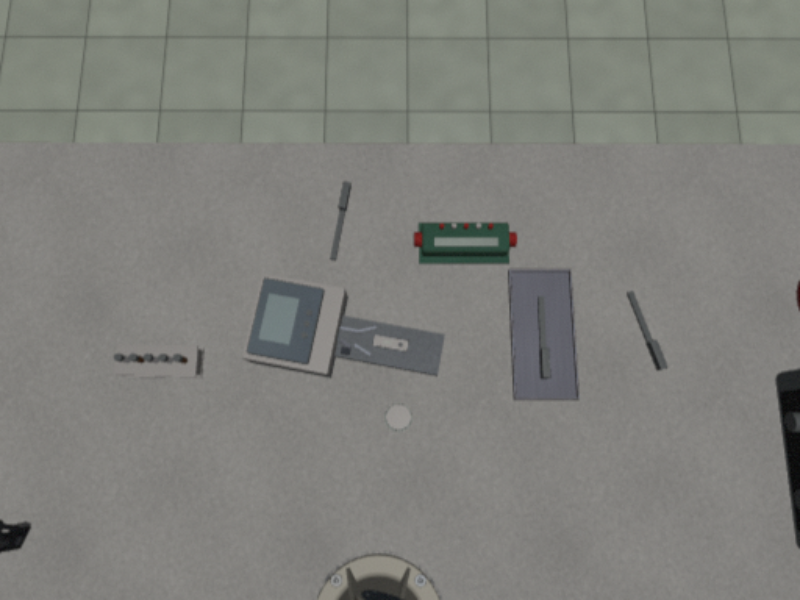

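View pics/s0b.png

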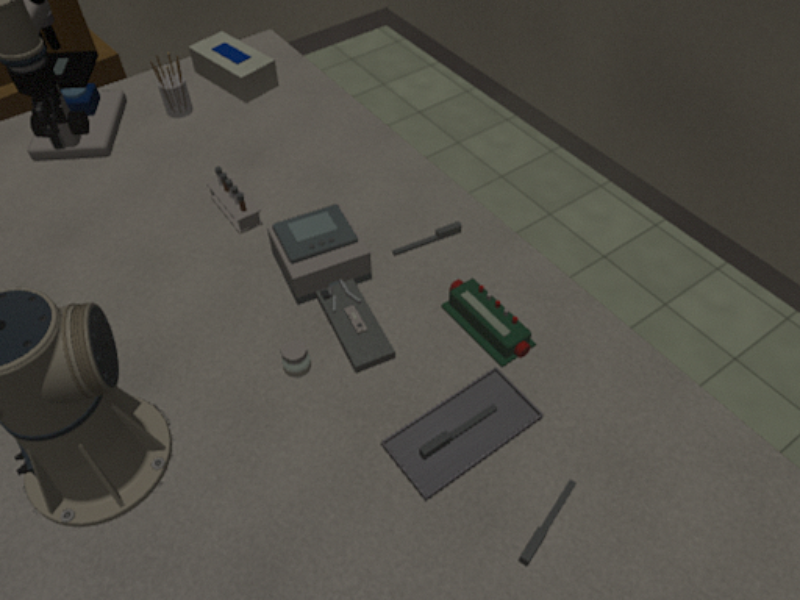

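The top view (800x600 scale) shows stick look-alikes in the tray at (543,338), bare on the bench at (647,330) and at (341,220). The one in the tray is nearest the base at (380,600), so I choose it. The cassette is at (390,343), the reader at (297,325), the jar at (398,417), the counter at (464,242) and the rack at (158,360). I'll check both areas in a close crop.

```bash
python3 - <<'E'
from h import *
a=cv2.imread('pics/t0.png')
c1=cv2.resize(a[168:260,318:378],None,fx=6,fy=6,interpolation=cv2.INTER_CUBIC)   # tray
c2=cv2.resize(a[194:246,212:286],None,fx=5.8,fy=5.8,interpolation=cv2.INTER_CUBIC)
m=np.zeros((560,800,3),np.uint8); m[:552,:360]=c1; h,w=c2.shape[:2]; m[:h,362:362+w]=c2[:, :438]
b=cv2.imread('pics/s0.png'); c3=cv2.resize(b[255:300,262:325],None,fx=5.5,fy=5.5); m[305:305+c3.shape[0],362:362+c3.shape[1]]=c3
cv2.imwrite('pics/c1.png',cv2.convertScaleAbs(m,alpha=1.6))
for n,(u,v) in dict(handle=(545,365),blade=(542,320),tray=(560,330),cas=(375,340),apron=(430,365),jar=(398,417),roof=(333,330),bench=(460,400),st2=(655,352),st3=(345,195)).items():
    print(n,px('t0',u*.64,v*.64).round(1))
E
```

```text
handle [ 482.  -331.4   26.7]
blade [ 574.6 -331.7   18.9]
tray [ 557.3 -372.6   -0.6]
cas [531.5   8.   27.6]
apron [ 481.8 -102.2   24.3]
jar [378.6 -38.   56.9]
roof [541.8  87.   86.6]
bench [ 414. -163.    2.]
st2 [ 508.6 -554.    25.2]
st3 [841.   73.9  26.7]
```

View pics/c1.png

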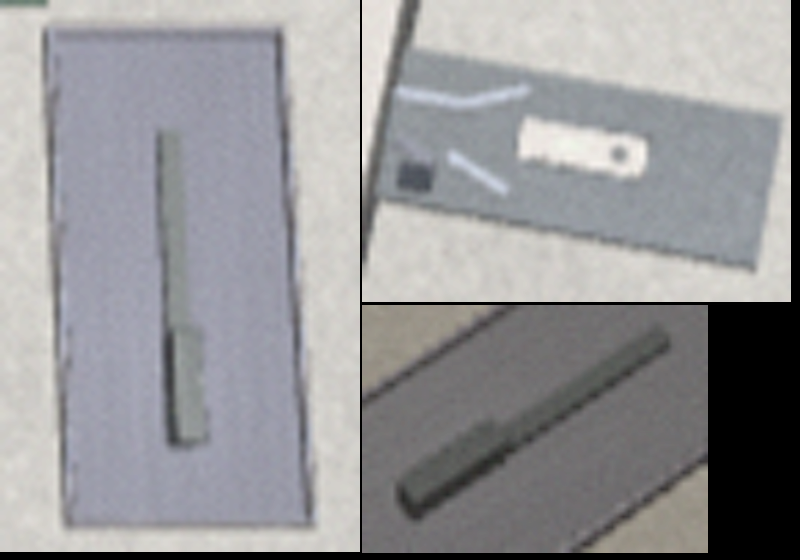

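The crop confirms the choice: a grey handle and a thinner blade in the tray. In crop pixels the handle corners are (176,325), (203,325), (181,441) and (208,441), and the blade tip is (169,130). The apron corners are (780,117), (757,270), (410,48) and (375,200), and the cassette runs from (518,142) to (648,157).

```bash
cat >> h.py <<'E'
from scipy.spatial.transform import Rotation as Ro
def go(x,y,z,yaw):
    """print turn, shift (m) in tool axes to reach a tool-down pose"""
    s=sensors.sense(); R0=Ro.from_euler('xyz',s['tcp_rot']); R1=Ro.from_euler('xyz',[np.pi,0,yaw])
    print('turn',(R0.inv()*R1).as_rotvec().round(4),'shift',(R0.inv().apply(np.array([x,y,z])-s['eef_pos'])/1000).round(4))
E
python3 - <<'E'
from h import *
A=lambda x,y:((x+.5)/6-.5+318,(y+.5)/6-.5+168)
B=lambda x,y:((x-362+.5)/5.8-.5+212,(y+.5)/5.8-.5+194)
C=lambda x,y:((x-362+.5)/5.5-.5+262,(y-305+.5)/5.5-.5+255)
p=lambda n,*a:print(n,px(*a).round(1))
for c in[(176,325),(203,325),(181,441),(208,441)]:p('handle top',*('t0',*A(*c),28))
p('tip','t0',*A(169,130),12); p('tip side','s0',*C(664,337),12)
p('handle end front side','s0',*C(420,493),28); p('handle/blade','s0',*C(492,428),28)
for c in[(45,28),(282,28),(67,527),(312,525)]:p('tray top',*('t0',*A(*c),14))
for c in[(780,117),(757,270),(410,48),(375,200)]:p('apron',*('t0',*B(*c),22))
for c in[(518,142),(648,157)]:p('cas',*('t0',*B(*c),29))
for c in[(528,89),(505,190),(465,103),(450,154)]:p('flare',*('t0',*B(*c),32))
# depth-based heights
g=load('t0')['d']
go(484,-331,120,0)
E
```

```text
handle top [ 519. -327.   28.]
handle top [ 519.  -341.1   28. ]
handle top [ 458.6 -326.7   28. ]
handle top [ 458.6 -340.6   28. ]
tip [ 626.9 -332.2   12. ]
tip side [ 622.5 -336.2   12. ]
handle end front side [ 460.6 -338.5   28. ]
handle/blade [ 511.2 -331.4   28. ]
tray top [ 683.  -267.2   14. ]
tray top [ 683.3 -395.8   14. ]
tray top [ 415.3 -268.7   14. ]
tray top [ 416.5 -395.9   14. ]
apron [ 544.9 -129.7   22. ]
apron [ 461.7 -116.1   22. ]
apron [582.7  72.5  22. ]
apron [499.1  89.9  22. ]
cas [529.8  12.7  29. ]
cas [521.8 -57.5  29. ]
flare [558.3   7.4  32. ]
flare [503.3  19.3  32. ]
flare [550.6  41.4  32. ]
flare [522.8  49.1  32. ]
turn [-3.0000e-04  1.7000e-03  2.7848e+00] shift [-0.5691 -0.7656  0.1116]
```

The manual's scale: turns go in shares of 2 pi rad. Converting my numbers, 2.785 rad / 6.2832 = 0.4432.

Request:
move_arm:
  motion:
    - [0,0,0.4432,-0.569,-0.7656,0.03,0.06]
    - [0,0,0.4432,-0.569,-0.7656,0.03,0.06]
    - [0,0,0.4432,-0.569,-0.7656,0.03,0.06]
    - [0,0,0.4432,-0.569,-0.7656,0.03,0.06]
    - [0,0,0.4432,-0.569,-0.7656,0.03,0.06]
    - [0,0,0.4432,-0.569,-0.7656,0.03,0.06]
    - [0,0,0.4432,-0.569,-0.7656,0.03,0.06]
    - [0,0,0.4432,-0.569,-0.7656,0.03,0.06]
  grip_force: 60

```text
clock: 1.1
eef_pos: [357.7, 103.8, 215.6]
tcp_rot: [3.141, -0.0, 1.279]
contact_force: [1.4, 0.6, -0.9]
opening: 0.706
grasp_force: 0.0
```

```bash
python3 -c "
from h import *
go(488,-333.5,200,0)"
```

```text
turn [ 3.0000e-04 -8.0000e-04  1.2791e+00] shift [-0.3814  0.2506  0.0157]
```

To row units: 1.279 rad / 6.2832 = 0.2036.

Request:
move_arm:
  motion:
    - [0,0,0.2036,-0.381,0.2506,0.016,0.06]
    - [0,0,0.2036,-0.381,0.2506,0.016,0.06]
    - [0,0,0.2036,-0.381,0.2506,0.016,0.06]
    - [0,0,0.2036,-0.381,0.2506,0.016,0.06]
    - [0,0,0.2036,-0.381,0.2506,0.016,0.06]
    - [0,0,0.2036,-0.381,0.2506,0.016,0.06]
    - [0,0,0.2036,-0.381,0.2506,0.016,0.06]
    - [0,0,0.2036,-0.381,0.2506,0.016,0.06]

```text
clock: 2.1
eef_pos: [490.8, -333.6, 198.9]
tcp_rot: [3.141, 0.0, 0.002]
contact_force: [0.2, 0.3, -1.2]
opening: 0.705
grasp_force: 0.0
```

```bash
python3 - <<'E'
from h import *
snap('wrist','w1'); f=load('w1'); print(f['T'].round(2),f['K'].round(1)); print(sensors.sense()['eef_pos'],sensors.sense()['tcp_rot'])
cv2.imwrite('pics/w1b.png',cv2.resize(cv2.imread('pics/w1.png'),(800,600)))
E
```

```text
[[ 0.0000e+00 -9.5000e-01 -3.1000e-01  5.7145e+02]
 [-1.0000e+00 -0.0000e+00 -0.0000e+00 -3.3351e+02]
 [ 0.0000e+00  3.1000e-01 -9.5000e-01  3.4141e+02]
 [ 0.0000e+00  0.0000e+00  0.0000e+00  1.0000e+00]] [[327.3   0.  258.4]
 [  0.  327.3 193. ]
 [  0.    0.    1. ]]
[ 491.00156666 -333.92478022  198.83627226] [3.14091895e+00 5.47361368e-05 4.70666808e-03]
```

View pics/w1b.png

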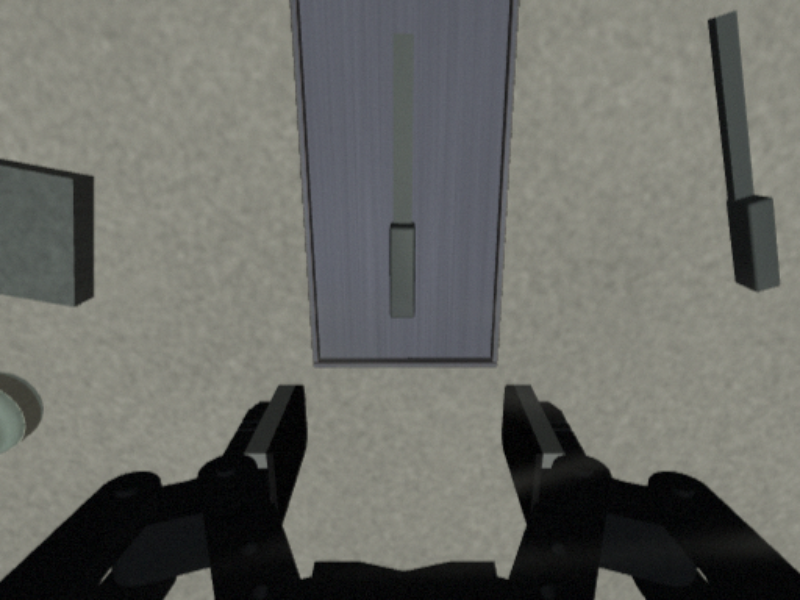

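The wrist view shows the handle's top face at corners (391,225), (414,225), (390,318) and (414,318), the blade tip at (403,34), and the tray mouth at (315–497,363).

```bash
python3 - <<'E'
from h import *
W=lambda x,y:((x+.5)*.64-.5,(y+.5)*.64-.5)
for c in[(391,225),(414,225),(390,318),(414,318)]:print(px('w1',*W(*c),28).round(1))
print('tip',px('w1',*W(403,34),12).round(1))
print('depth top',px('w1',*W(402,270)).round(1),'floor',px('w1',*W(440,270)).round(1),'blade',px('w1',*W(403,120)).round(1))
# triangulate the handle rear-top mid: wrist (402,318), top crop (194.5,441)
A=lambda x,y:((x+.5)/6-.5+318,(y+.5)/6-.5+168)
def ray(t,u,v):
    f=load(t);d=f['T'][:3,:3]@np.linalg.inv(f['K'])@[u,v,1];return f['T'][:3,3],d/np.linalg.norm(d)
for w,a in(((402,318),(194.5,441)),((402.5,225),(189.5,325))):
    (o1,d1),(o2,d2)=ray('w1',*W(*w)),ray('t0',*A(*a))
    k=np.linalg.lstsq(np.c_[d1,-d2],o2-o1,rcond=None)[0];print('tri',(o1+k[0]*d1).round(1),(o2+k[1]*d2).round(1))
go(488,-333.5,6,0)
E
```

```text
[ 518.4 -325.6   28. ]
[ 518.4 -339.7   28. ]
[ 457.6 -324.5   28. ]
[ 457.6 -340.2   28. ]
tip [ 626.5 -332.9   12. ]
depth top [ 489.7 -332.3   27.7] floor [ 483.7 -358.1    4.4] blade [ 579.6 -332.9   12.3]
tri [ 458.6 -332.3   30.9] [ 458.3 -332.9   31. ]
tri [ 518.9 -332.7   31.3] [ 518.5 -333.2   31.4]
turn [0.0007 0.0001 0.0047] shift [-0.003  -0.0006  0.1928]
```

To row units: 0.004 rad / 6.2832 = 0.0006.

Request:
move_arm:
  motion:
    - [0,0,0.0006,-0.003,-0.0014,0.06,0.05]
    - [0,0,0.0006,-0.003,-0.0014,0.12,0.05]
    - [0,0,0.0006,-0.003,-0.0014,0.17,0.05]
    - [0,0,0.0006,-0.003,-0.0014,0.1915,0.05]
    - [0,0,0.0006,-0.003,-0.0014,0.1915,0.05]
    - [0,0,0.0006,-0.003,-0.0014,0.1915,0.01]
    - [0,0,0.0006,-0.003,-0.0014,0.1915,0.01]
    - [0,0,0.0006,-0.003,-0.0014,0.1915,0.01]

```text
clock: 3.15
eef_pos: [488.5, -329.7, 9.9]
tcp_rot: [3.14, -0.002, 0.002]
contact_force: [0.1, 1.1, 8.0]
opening: 0.171
grasp_force: 59.8
```

Request:
move_arm:
  motion:
    - [0,0,0,0,0,0,0.0]
    - [0,0,0,0,0,0,0.0]
    - [0,0,0,0,0,0,0.0]

```text
clock: 3.52
eef_pos: [488.6, -329.7, 9.9]
tcp_rot: [3.14, -0.002, 0.002]
contact_force: [-0.1, 1.4, 8.6]
opening: 0.168
grasp_force: 59.8
```

To row units: -0.89 rad / 6.2832 = -0.1416.

Request:
move_arm:
  motion:
    - [0,0,0,0,0,-0.02,0]
    - [0,0,0,0,0,-0.06,0]
    - [0,0,0,0,0,-0.12,0]
    - [0,0,-0.0271,0.01,-0.03,-0.18,0]
    - [0,0,-0.0557,0.03,-0.08,-0.195,0]
    - [0,0,-0.0844,0.05,-0.14,-0.195,0]
    - [0,0,-0.113,0.07,-0.2,-0.195,0]
    - [0,0,-0.1416,0.092,-0.26,-0.195,0]

```text
clock: 4.53
eef_pos: [578.3, -69.9, 205.0]
tcp_rot: [3.14, -0.001, 0.898]
contact_force: [0.6, -0.4, -0.3]
opening: 0.172
grasp_force: 58.8
```

To row units: -0.5 rad / 6.2832 = -0.0796.

Request:
move_arm:
  motion:
    - [0,0,-0.0271,0,0,0,0]
    - [0,0,-0.0541,0,0,0,0]
    - [0,0,-0.0796,0,0,0,0]
    - [0,0,-0.0796,0,0,0,0]
    - [0,0,-0.0796,0,0,0,0]

```text
clock: 5.15
eef_pos: [578.0, -71.8, 203.9]
tcp_rot: [3.141, -0.0, 1.388]
contact_force: [-0.4, 0.3, -1.5]
opening: 0.167
grasp_force: 58.7
```

```bash
python3 - <<'E'
from h import *
snap('wrist','w2'); snap('top','t2'); s=sensors.sense();print(s['eef_pos'],s['tcp_rot'],s['contact_force'],s['opening'])
cv2.imwrite('pics/w2b.png',cv2.resize(cv2.imread('pics/w2.png'),(800,600)))
E
```

```text
[577.94969708 -71.81725027 203.50019137] [3.14120476e+00 6.17703385e-06 1.38938401e+00] [-0.17787713  0.14247288 -0.58402624] 0.1692811067801954
```

View pics/w2b.png

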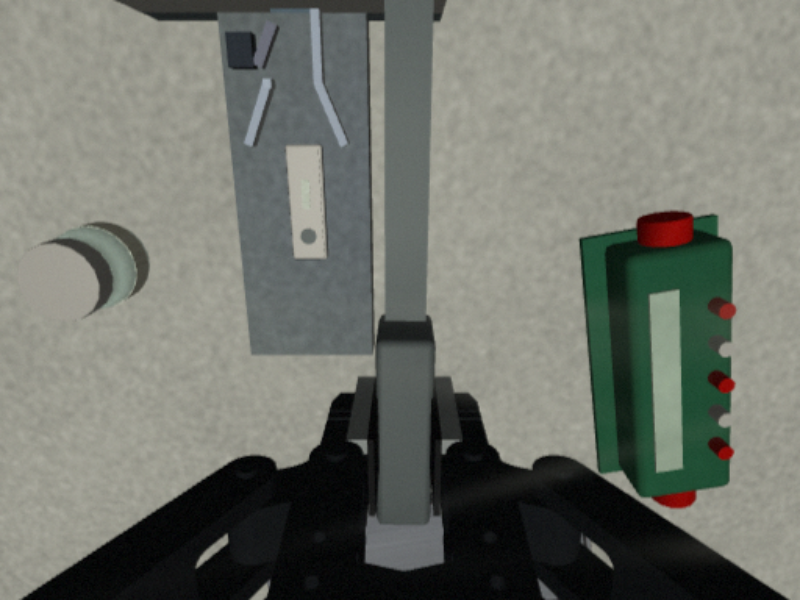

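The wrist view shows the stick held straight. The apron's front corners are (251,354) and (373,354). The cassette corners are (287,146), (321,146), (294,259) and (327,257). The flare mouth is at (250,145)/(344,144) and its throat at (270,83)/(319,82), with the catch at (265,45) on the left, which is +y.

```bash
python3 - <<'E'
from h import *
W=lambda x,y:((x+.5)*.64-.5,(y+.5)*.64-.5)
def P(n,x,y,z):
    q=px('w2',*W(x,y),z); print(n,q.round(1)); return q
a=P('apron fl',251,354,22);b=P('apron fr',373,354,22);c=P('l',220,25,22);d=P('r',369,25,22)
for v in[(250,145),(344,144),(270,83),(319,82),(316,12)]:P('wall',*v,32)
C=[P('cas',*v,29) for v in[(287,146),(321,146),(294,259),(327,257)]]
ang=lambda p,q:np.degrees(np.arctan2(q[1]-p[1],q[0]-p[0])).round(2)
print('apron dirs',ang(a,c),ang(b,d),ang(a,b)+90,'cas',ang(C[2],C[0]),ang(C[3],C[1]))
print('apron depth',px('w2',*W(345,300)).round(1),'cas depth',px('w2',*W(310,190)).round(1))
z=px('w2',*W(409,150))[2]; h=px('w2',*W(405,400))[2]; print('blade z',z,'handle z',h)
p=P('blade',409,5,z);q=P('blade',405.5,310,z);print(ang(q,p))
P('handle front',406,322,h);P('handle back',404,522,h)
E
```

```text
apron fl [ 463.1 -115.6   22. ]
apron fr [ 545.9 -131.1   22. ]
l [501.5  83.7  22. ]
r [584.6  68.3  22. ]
wall [503.2  17.4  32. ]
wall [557.6   7.9  32. ]
wall [523.6  47.9  32. ]
wall [551.1  43.3  32. ]
wall [557.7  77.9  32. ]
cas [523.8  13.   29. ]
cas [543.6   9.3  29. ]
cas [510.8 -54.5  29. ]
cas [531.7 -57.1  29. ]
apron dirs 79.08 79.02 79.44 cas 79.09 79.8
apron depth [535.4 -89.3  21.8] cas depth [531.2 -14.4  29.9]
blade z 205.72043293853025 handle z 220.7451059672929
blade [599.8  36.  205.7]
blade [584.6 -41.  205.7]
78.89
handle front [585.1 -39.2 220.7]
handle back [ 572.8 -102.3  220.7]
```

```bash
cat >> h.py <<'E'
O=np.array([544.2,82.9]);U=np.array([.189,.982]);N=np.array([-.982,.189])
def tip():
    s=sensors.sense();p=s['eef_pos'];y=s['tcp_rot'][2]
    t=p[:2]+141.2*np.array([np.cos(y),np.sin(y)])+2.2*np.array([np.sin(y),-np.cos(y)])-O
    f=s['contact_force'];print('tip reader x,y',(t@U).round(1),(t@N).round(1),'z',p[2].round(1),'F',(f[:2]@U).round(2),(f[:2]@N).round(2),f[2].round(2))
E
python3 -c "
from h import *
tip();go(488.2,-213.1,30,1.390)"
```

```text
tip reader x,y -4.3 -63.4 z 203.5 F 0.11 0.2 -0.58
turn [ 0.0004  0.     -0.0006] shift [-0.1552 -0.0629  0.1735]
```

Request:
move_arm:
  motion:
    - [0,0,0,-0.04,-0.016,0,0]
    - [0,0,0,-0.09,-0.036,0,0]
    - [0,0,0,-0.14,-0.056,0.01,0]
    - [0,0,0,-0.1552,-0.063,0.06,0]
    - [0,0,0,-0.1552,-0.063,0.12,0]
    - [0,0,0,-0.1552,-0.063,0.155,0]
    - [0,0,0,-0.1552,-0.063,0.163,0]
    - [0,0,0,-0.1552,-0.063,0.163,0]

```text
clock: 6.25
eef_pos: [488.8, -213.4, 40.5]
tcp_rot: [3.141, 0.0, 1.391]
contact_force: [0.6, 0.1, 0.2]
opening: 0.172
grasp_force: 58.7
```

```bash
python3 - <<'E'
from h import *
tip();go(488.2,-213.1,30,1.390)
snap('side','s3'); snap('wrist','w3')
a=cv2.imread('pics/s3.png')[180:270,190:300];w=cv2.imread('pics/w3.png')
m=np.zeros((450,1100,3),np.uint8);m[:,:550]=cv2.resize(a,(550,450));m[:,550:]=cv2.resize(w,(550,450))
cv2.imwrite('pics/m3.png',cv2.convertScaleAbs(cv2.resize(m,(800,327)),alpha=1.4))
E
```

```text
tip reader x,y -160.2 -2.3 z 40.5 F 0.17 -0.54 0.16
turn [0.0001 0.     0.0012] shift [ 0.0002 -0.0006  0.0105]
```

View pics/m3.png

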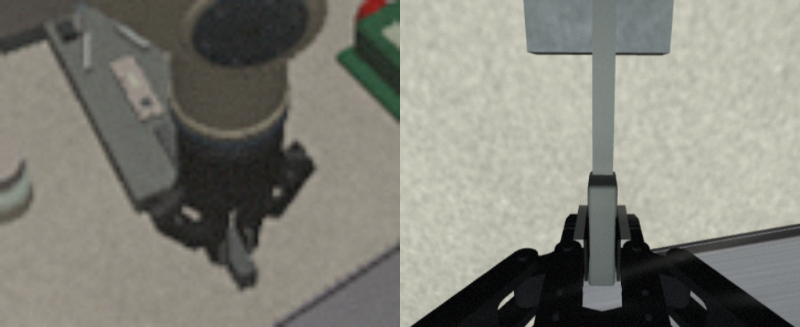

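The stick lies in line with the apron (wrist half: apron 527–670, blade at 603). I'll lower it and advance to contact.

Request:
move_arm:
  motion:
    - [0,0,0,0,-0.0003,0.005,0]
    - [0,0,0,0,-0.0003,0.0105,0]
    - [0,0,0,0.004,-0.0003,0.0105,0]
    - [0,0,0,0.008,-0.0003,0.0105,0]
    - [0,0,0,0.012,-0.0003,0.0105,0]
    - [0,0,0,0.014,-0.0003,0.0105,0]
    - [0,0,0,0.014,-0.0003,0.0105,0]

```text
clock: 7.22
eef_pos: [490.7, -199.2, 29.6]
tcp_rot: [3.142, 0.0, 1.392]
contact_force: [1.1, 0.1, -0.9]
opening: 0.17
grasp_force: 58.7
```

```bash
python3 -c "
from h import *
tip()"
```

```text
tip reader x,y -145.9 -1.3 z 29.6 F 0.33 -1.07 -0.94
```

Request:
move_arm:
  motion:
    - [0,0,0,0.003,0.0003,0,0]
    - [0,0,0,0.006,0.0006,0,0]
    - [0,0,0,0.01,0.001,0,0]
    - [0,0,0,0.014,0.0011,0,0]
    - [0,0,0,0.018,0.0011,0,0]
    - [0,0,0,0.022,0.0012,0,0]
    - [0,0,0,0.025,0.0012,0,0]
    - [0,0,0,0.028,0.0012,0,0]

```text
clock: 8.22
eef_pos: [496.8, -171.8, 29.5]
tcp_rot: [-3.142, 0.0, 1.392]
contact_force: [-0.5, -0.8, -0.0]
opening: 0.171
grasp_force: 58.7
```

```bash
python3 -c "
from h import *
tip()"
```

```text
tip reader x,y -117.9 -2.2 z 29.5 F -0.9 0.33 -0.05
```

Request:
move_arm:
  motion:
    - [0,0,0,0.002,0,0,0]
    - [0,0,0,0.004,0,0,0]
    - [0,0,0,0.006,0,0,0]
    - [0,0,0,0.008,0,0,0]
    - [0,0,0,0.01,0.0001,0,0]
    - [0,0,0,0.012,0.0001,0,0]
    - [0,0,0,0.014,0.0001,0,0]
    - [0,0,0,0.016,0.0002,0,0]

```text
clock: 9.22
eef_pos: [499.8, -156.2, 29.6]
tcp_rot: [-3.142, 0.0, 1.392]
contact_force: [0.6, -0.1, -0.6]
opening: 0.174
grasp_force: 58.7
```

```bash
python3 -c "
from h import *
tip()"
```

```text
tip reader x,y -102.0 -2.2 z 29.6 F 0.02 -0.62 -0.57
```

```bash
python3 - <<'E'
from h import *
snap('wrist','w4'); snap('top','t4')
a=cv2.imread('pics/t4.png')[190:250,205:290];w=cv2.imread('pics/w4.png')[:160,150:363]
m=np.hstack([cv2.resize(a,(400,300)),cv2.resize(w,(400,300))])
cv2.imwrite('pics/m4.png',cv2.convertScaleAbs(m,alpha=1.4))
E
```

```text
(no output)
```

View pics/m4.png

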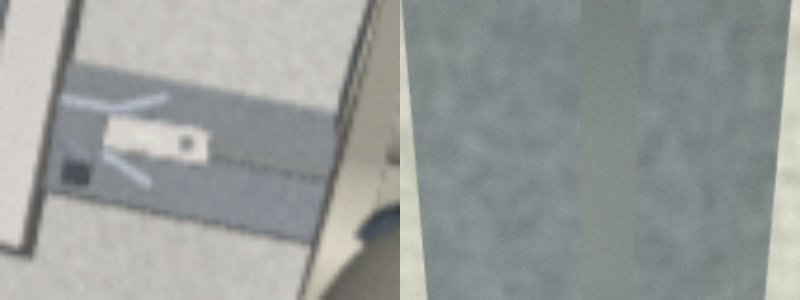

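The left half shows the cassette nose at (105,135), entering the throat between the flares, with the blade behind its tail at (210,155). Continuing.

Request:
move_arm:
  motion:
    - [0,0,0,0.002,0,0,0]
    - [0,0,0,0.004,0,0,0]
    - [0,0,0,0.006,0,0,0]
    - [0,0,0,0.008,0.0001,0,0]
    - [0,0,0,0.01,0.0001,0,0]
    - [0,0,0,0.012,0.0001,0,0]
    - [0,0,0,0.014,0.0001,0,0]
    - [0,0,0,0.016,0.0002,0,0]

```text
clock: 10.32
eef_pos: [502.9, -140.5, 29.6]
tcp_rot: [3.142, 0.0, 1.392]
contact_force: [0.5, -0.4, -0.6]
opening: 0.171
grasp_force: 58.7
```

Request:
move_arm:
  motion:
    - [0,0,0,0.002,0,0,0]
    - [0,0,0,0.004,0,0,0]
    - [0,0,0,0.006,0,0,0]
    - [0,0,0,0.008,0.0001,0,0]
    - [0,0,0,0.01,0.0001,0,0]
    - [0,0,0,0.012,0.0001,0,0]
    - [0,0,0,0.014,0.0001,0,0]
    - [0,0,0,0.016,0.0002,0,0]

```text
clock: 11.32
eef_pos: [506.2, -124.8, 29.6]
tcp_rot: [3.141, -0.0, 1.392]
contact_force: [0.3, -3.0, -0.1]
opening: 0.17
grasp_force: 58.7
```

```bash
python3 -c "
from h import *
tip()"
```

```text
tip reader x,y -69.9 -2.6 z 29.6 F -2.89 -0.81 -0.11
```

Request:
move_arm:
  motion:
    - [0,0,0,0.002,0,0,0]
    - [0,0,0,0.004,0,0,0]
    - [0,0,0,0.006,0,0,0]
    - [0,0,0,0.008,0,0,0]
    - [0,0,0,0.01,0,0,0]
    - [0,0,0,0.012,0,0,0]
    - [0,0,0,0.014,0,0,0]
    - [0,0,0,0.016,0,0,0]

```text
clock: 12.32
eef_pos: [508.8, -109.1, 29.6]
tcp_rot: [3.141, -0.0, 1.392]
contact_force: [1.0, -2.2, -0.7]
opening: 0.169
grasp_force: 58.8
```

Request:
move_arm:
  motion:
    - [0,0,0,0.002,0,0,0]
    - [0,0,0,0.004,0,0,0]
    - [0,0,0,0.006,0,0,0]
    - [0,0,0,0.008,0,0,0]
    - [0,0,0,0.01,0,0,0]
    - [0,0,0,0.012,0,0,0]
    - [0,0,0,0.014,0,0,0]
    - [0,0,0,0.016,0,0,0]

```text
clock: 13.32
eef_pos: [511.5, -93.3, 29.5]
tcp_rot: [-3.141, 0.0, 1.392]
contact_force: [0.3, -2.2, 0.0]
opening: 0.171
grasp_force: 58.8
```

Request:
move_arm:
  motion:
    - [0,0,0,0.002,0,0,0]
    - [0,0,0,0.004,0,0,0]
    - [0,0,0,0.006,0,0,0]
    - [0,0,0,0.008,0,0,0]
    - [0,0,0,0.01,0,0,0]
    - [0,0,0,0.011,0,0,0]
    - [0,0,0,0.012,0,0,0]
    - [0,0,0,0.013,0,0,0]

```text
clock: 14.32
eef_pos: [513.9, -80.6, 29.6]
tcp_rot: [3.142, 0.0, 1.392]
contact_force: [0.4, -2.4, -0.6]
opening: 0.172
grasp_force: 58.8
```

```bash
python3 -c "
from h import *
tip()"
```

```text
tip reader x,y -25.1 -1.8 z 29.6 F -2.28 -0.84 -0.59
```

Request:
move_arm:
  motion:
    - [0,0,0,0.0007,0,0,0]
    - [0,0,0,0.0014,0,0,0]
    - [0,0,0,0.0021,0,0,0]
    - [0,0,0,0.0028,0,0,0]

```text
clock: 14.82
eef_pos: [514.4, -77.8, 29.6]
tcp_rot: [3.142, -0.0, 1.392]
contact_force: [-0.1, -1.5, 0.1]
opening: 0.173
grasp_force: 58.8
```

Request:
move_arm:
  motion:
    - [0,0,0,0.0005,0,0,0]
    - [0,0,0,0.001,0,0,0]
    - [0,0,0,0.0015,0,0,0]

```text
clock: 15.2
eef_pos: [514.7, -76.4, 29.6]
tcp_rot: [3.142, -0.0, 1.392]
contact_force: [-0.0, -1.3, -0.9]
opening: 0.17
grasp_force: 58.8
```

Request:
move_arm:
  motion:
    - [0,0,0,0.0005,0,0,0]
    - [0,0,0,0.001,0,0,0]
    - [0,0,0,0.0015,0,0,0]

```text
clock: 15.58
eef_pos: [514.9, -74.9, 29.6]
tcp_rot: [3.142, 0.0, 1.392]
contact_force: [-0.0, -2.0, -0.1]
opening: 0.177
grasp_force: 58.8
```

Request:
move_arm:
  motion:
    - [0,0,0,0.0005,0,0,0]
    - [0,0,0,0.001,0,0,0]
    - [0,0,0,0.0015,0,0,0]

```text
clock: 15.95
eef_pos: [515.2, -73.4, 29.6]
tcp_rot: [-3.142, -0.0, 1.392]
contact_force: [0.9, -2.6, -0.2]
opening: 0.171
grasp_force: 58.8
```

Request:
move_arm:
  motion:
    - [0,0,0,0.0005,0,0,0]
    - [0,0,0,0.001,0,0,0]
    - [0,0,0,0.0015,0,0,0]

```text
clock: 16.32
eef_pos: [515.5, -71.9, 29.6]
tcp_rot: [-3.142, 0.0, 1.392]
contact_force: [-0.2, -2.1, 0.3]
opening: 0.173
grasp_force: 58.8
```

Request:
move_arm:
  motion:
    - [0,0,0,0.0005,0,0,0]
    - [0,0,0,0.001,0,0,0]
    - [0,0,0,0.0015,0,0,0]

```text
clock: 16.7
eef_pos: [515.7, -70.5, 29.6]
tcp_rot: [3.142, 0.0, 1.392]
contact_force: [0.1, -2.6, -0.7]
opening: 0.171
grasp_force: 58.8
```

Request:
move_arm:
  motion:
    - [0,0,0,0.0005,0,0,0]
    - [0,0,0,0.001,0,0,0]
    - [0,0,0,0.0015,0,0,0]

```text
clock: 17.08
eef_pos: [516.0, -69.0, 29.6]
tcp_rot: [3.142, 0.0, 1.392]
contact_force: [-0.3, -1.4, -0.7]
opening: 0.172
grasp_force: 58.8
```

Request:
move_arm:
  motion:
    - [0,0,0,0.0005,0,0,0]
    - [0,0,0,0.001,0,0,0]
    - [0,0,0,0.0015,0,0,0]

```text
clock: 17.45
eef_pos: [516.3, -67.5, 29.6]
tcp_rot: [3.142, -0.0, 1.392]
contact_force: [0.7, -2.6, -1.8]
opening: 0.173
grasp_force: 58.8
```

Request:
move_arm:
  motion:
    - [0,0,0,0.0005,0,0,0]
    - [0,0,0,0.001,0,0,0]
    - [0,0,0,0.0015,0,0,0]

```text
clock: 17.82
eef_pos: [516.5, -66.0, 29.6]
tcp_rot: [3.142, 0.0, 1.392]
contact_force: [0.5, -1.7, -0.4]
opening: 0.172
grasp_force: 58.8
```

Request:
move_arm:
  motion:
    - [0,0,0,0.0005,0,0,0]
    - [0,0,0,0.001,0,0,0]
    - [0,0,0,0.0015,0,0,0]

```text
clock: 18.2
eef_pos: [516.8, -64.6, 29.6]
tcp_rot: [-3.142, 0.0, 1.392]
contact_force: [1.5, -3.1, 0.2]
opening: 0.174
grasp_force: 58.8
```

Request:
move_arm:
  motion:
    - [0,0,0,0.0005,0,0,0]
    - [0,0,0,0.001,0,0,0]
    - [0,0,0,0.0015,0,0,0]

```text
clock: 18.58
eef_pos: [517.0, -63.1, 29.6]
tcp_rot: [-3.142, 0.0, 1.392]
contact_force: [1.0, -2.5, -0.1]
opening: 0.169
grasp_force: 58.8
```

Request:
move_arm:
  motion:
    - [0,0,0,0.0005,0,0,0]
    - [0,0,0,0.001,0,0,0]
    - [0,0,0,0.0015,0,0,0]

```text
clock: 18.95
eef_pos: [517.3, -61.6, 29.6]
tcp_rot: [3.142, -0.0, 1.392]
contact_force: [0.3, -2.2, -0.6]
opening: 0.174
grasp_force: 58.8
```

Request:
move_arm:
  motion:
    - [0,0,0,0.0005,0,0,0]
    - [0,0,0,0.001,0,0,0]
    - [0,0,0,0.0015,0,0,0]

```text
clock: 19.32
eef_pos: [517.4, -60.0, 29.5]
tcp_rot: [-3.141, -0.0, 1.392]
contact_force: [-0.7, -0.0, -1.0]
opening: 0.177
grasp_force: 58.8
```

```bash
python3 - <<'E'
from h import *
tip()
snap('side','s5'); snap('wrist','w5'); snap('top','t5')
a=cv2.imread('pics/s5.png')[170:230,185:265];w=cv2.imread('pics/w5.png');t=cv2.imread('pics/t5.png')[190:250,205:285]
m=np.hstack([cv2.resize(a,(400,300)),cv2.resize(t,(400,300))])
m=np.vstack([m,cv2.resize(w[:120],(800,188))])
cv2.imwrite('pics/m5.png',cv2.convertScaleAbs(m,alpha=1.4))
E
```

```text
tip reader x,y -4.2 -1.3 z 29.5 F -0.16 0.7 -0.96
```

View pics/m5.png

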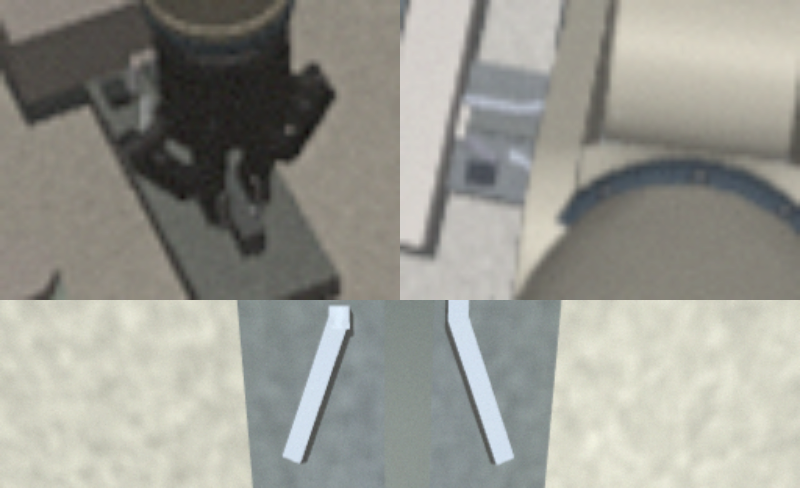

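The force dropped to about 0, so the catch has sprung out behind the tail. In the lower strip the blade runs centred between the flares. The stop should be about 3 mm further, so I'll feel for it in small steps.

Request:
move_arm:
  motion:
    - [0,0,0,0.0004,0.0003,0,0]
    - [0,0,0,0.0008,0.0005,0,0]
    - [0,0,0,0.0012,0.0005,0,0]
    - [0,0,0,0.0012,0.0005,0,0]

```text
clock: 19.98
eef_pos: [518.3, -59.1, 29.6]
tcp_rot: [3.142, -0.0, 1.392]
contact_force: [1.3, -0.1, -0.2]
opening: 0.173
grasp_force: 58.8
```

Request:
move_arm:
  motion:
    - [0,0,0,0.0004,0,0,0]
    - [0,0,0,0.0008,0,0,0]
    - [0,0,0,0.0012,0,0,0]

```text
clock: 20.35
eef_pos: [518.5, -58.0, 29.6]
tcp_rot: [-3.142, 0.0, 1.392]
contact_force: [-1.2, -3.0, -0.3]
opening: 0.176
grasp_force: 58.8
```

Request:
move_arm:
  motion:
    - [0,0,0,0.0003,0,0,0]
    - [0,0,0,0.0003,0,0,0]

```text
clock: 20.6
eef_pos: [518.5, -57.9, 29.6]
tcp_rot: [3.142, 0.0, 1.392]
contact_force: [-0.1, -4.7, -0.3]
opening: 0.17
grasp_force: 58.8
```

Request:
move_arm:
  motion:
    - [0,0,0,0.0003,0,0,0]
    - [0,0,0,0.0006,0,0,0]
    - [0,0,0,0.0006,0,0,0]

```text
clock: 20.98
eef_pos: [518.5, -57.8, 29.6]
tcp_rot: [-3.142, 0.001, 1.392]
contact_force: [-1.7, -9.2, -0.2]
opening: 0.171
grasp_force: 58.9
```

Request:
move_arm:
  motion:
    - [0,0,0,0,0,0,0]
    - [0,0,0,0,0,0,0]
    - [0,0,0,0,0,0,0]
    - [0,0,0,0,0,0,0]
    - [0,0,0,0,0,0,0]
    - [0,0,0,0,0,0,0]
    - [0,0,0,0,0,0,0]
    - [0,0,0,0,0,0,0]

```text
clock: 21.98
eef_pos: [518.5, -57.8, 29.6]
tcp_rot: [-3.142, 0.001, 1.392]
contact_force: [-2.6, -9.8, 0.5]
opening: 0.168
grasp_force: 58.9
```

Request:
move_arm:
  motion:
    - [0,0,0,0,0,0,0]
    - [0,0,0,0,0,0,0]
    - [0,0,0,0,0,0,0]
    - [0,0,0,0,0,0,0]

```text
clock: 22.48
eef_pos: [518.6, -57.8, 29.6]
tcp_rot: [3.142, 0.001, 1.392]
contact_force: [-1.7, -9.3, 0.8]
opening: 0.175
grasp_force: 58.9
```

```bash
python3 -c "
from h import *
tip()"
```

```text
tip reader x,y -1.8 -2.0 z 29.6 F -9.48 -0.1 0.84
```

Request:
move_arm:
  motion:
    - [0,0,0,-0.002,0,0,0]
    - [0,0,0,-0.01,0,0,0]
    - [0,0,0,-0.025,-0.0003,0,0]
    - [0,0,0,-0.05,-0.0006,0,0]
    - [0,0,0,-0.08,-0.0009,-0.02,0]
    - [0,0,0,-0.11,-0.0009,-0.06,0]
    - [0,0,0,-0.13,-0.0009,-0.11,0]
    - [0,0,0,-0.13,-0.0009,-0.15,0]

```text
clock: 23.48
eef_pos: [494.2, -186.9, 181.5]
tcp_rot: [3.141, 0.0, 1.39]
contact_force: [0.6, 0.6, -0.9]
opening: 0.167
grasp_force: 58.7
```

```bash
python3 -c "
from h import *
tip();go(493,-332.5,120,0.012)
snap('wrist','w6'); snap('top','t6')
m=np.hstack([cv2.resize(cv2.imread('pics/w6.png'),(400,300)),cv2.resize(cv2.imread('pics/t6.png')[195:245,215:282],(400,300))])
cv2.imwrite('pics/m6.png',cv2.convertScaleAbs(m,alpha=1.4))"
```

```text
tip reader x,y -133.2 -2.8 z 181.5 F 0.73 -0.46 -0.88
turn [ 1.2000e-03 -4.0000e-04  1.3777e+00] shift [-0.1434  0.025   0.0616]
```

View pics/m6.png

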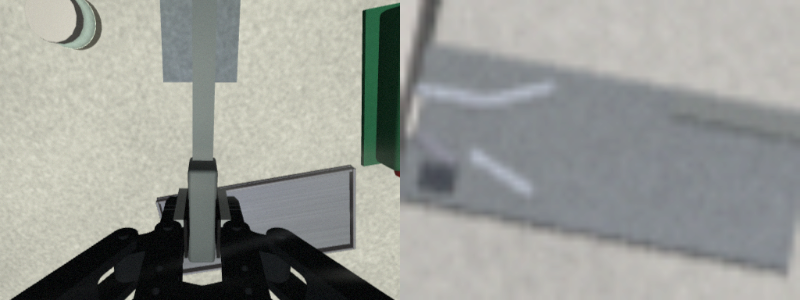

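The cassette has gone into the bay, with only a tail sliver at (412,115), and the catch at (435,148) is out as before. Returning the stick.

To row units: 1.378 rad / 6.2832 = 0.2193.

Request:
move_arm:
  motion:
    - [0,0,0.0271,-0.02,0.003,0,0]
    - [0,0,0.0557,-0.04,0.007,0,0]
    - [0,0,0.0844,-0.06,0.01,0,0]
    - [0,0,0.113,-0.08,0.014,0,0]
    - [0,0,0.1416,-0.1,0.018,0,0]
    - [0,0,0.1687,-0.12,0.022,0,0]
    - [0,0,0.1942,-0.143,0.025,0.02,0]
    - [0,0,0.2193,-0.1434,0.025,0.06,0]

```text
clock: 24.58
eef_pos: [494.1, -332.8, 119.4]
tcp_rot: [3.14, -0.003, 0.007]
contact_force: [-0.1, 0.0, -0.7]
opening: 0.174
grasp_force: 58.7
```

Request:
move_arm:
  motion:
    - [0,0,0,0,0,0,0]
    - [0,0,0,0,0,0,0]

```text
clock: 24.82
eef_pos: [493.7, -330.5, 120.0]
tcp_rot: [-3.141, 0.0, 0.017]
contact_force: [0.4, -0.8, -0.8]
opening: 0.17
grasp_force: 58.7
```

```bash
python3 -c "
from h import *
go(493,-332.5,12,0.012)"
```

```text
turn [-0.0002  0.0001  0.0052] shift [-0.0007  0.002   0.108 ]
```

To row units: 0.005 rad / 6.2832 = 0.0008.

Request:
move_arm:
  motion:
    - [0,0,0.0008,0,0.001,0.04,0]
    - [0,0,0.0008,0,0.002,0.08,0]
    - [0,0,0.0008,0,0.002,0.1,0]
    - [0,0,0.0008,0,0.002,0.107,0]
    - [0,0,0.0008,0,0.002,0.1085,0]
    - [0,0,0.0008,0,0.002,0.1095,0]
    - [0,0,0.0008,0,0.002,0.1095,0]

```text
clock: 25.7
eef_pos: [494.2, -332.7, 10.9]
tcp_rot: [3.141, -0.001, 0.009]
contact_force: [0.2, -0.8, 0.1]
opening: 0.173
grasp_force: 58.7
```

Request:
move_arm:
  motion:
    - [0,0,0,0,0,0.0005,0]
    - [0,0,0,0,0,0.001,0]
    - [0,0,0,0,0,0.001,0]

```text
clock: 26.08
eef_pos: [494.0, -332.5, 9.9]
tcp_rot: [3.141, -0.001, 0.009]
contact_force: [-1.7, 1.0, 8.4]
opening: 0.168
grasp_force: 59.9
```

Request:
move_arm:
  motion:
    - [0,0,0,0,0,0,0.03]
    - [0,0,0,0,0,0,0.05]
    - [0,0,0,0,0,0,0.05]
    - [0,0,0,0,0,-0.03,0.05]
    - [0,0,0,0,0,-0.08,0.05]
    - [0,0,0,0,0,-0.14,0.05]
    - [0,0,0,0,0,-0.19,0.05]
    - [0,0,0,0,0,-0.19,0.05]

```text
clock: 27.08
eef_pos: [495.9, -333.8, 203.6]
tcp_rot: [3.137, -0.007, 0.009]
contact_force: [0.4, -0.5, -0.1]
opening: 0.581
grasp_force: 0.0
```

```bash
python3 -c "
from h import *
print(sensors.sense()['contact_force'],sensors.sense()['opening'])
snap('wrist','w7'); snap('side','s7')
m=np.hstack([cv2.resize(cv2.imread('pics/w7.png'),(400,300)),cv2.resize(cv2.imread('pics/s7.png')[100:310,160:400],(400,300))])
cv2.imwrite('pics/m7.png',cv2.convertScaleAbs(m,alpha=1.4))
for u,v in((402,270),(403,200),(403,120)):print(px('w7',u*.64,v*.64).round(1))"
```

```text
[ 0.3533912  -0.48611215 -0.07769901] 0.581254477306234
[ 494.5 -333.4   27.3]
[ 537.  -333.8   10.5]
[ 586.  -333.5   11. ]
```

View pics/m7.png

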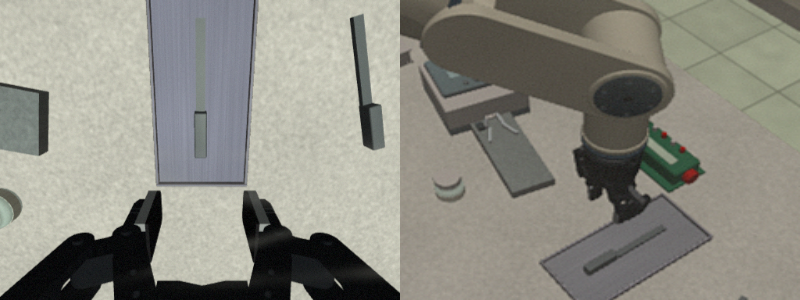

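The stick lies flat in the middle of its tray (left half, (200,90)). It is upright and released, the gripper is clear, and the cassette is in the bay.

```bash
python3 -c "
from rig import order
print(order.sign_off())"
```

```text
the job is handed in; nothing more can be done
None
```

The job is handed in at about 27 s: the cassette went past the catch and was held against the stop at about 9 N for over a second, and the stick is flat in its tray with the gripper clear; the hand-in returned no verdict.

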